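Hang the gauge probe in a piston's sensor bore

ROBOT

A 7-joint arm with a two-finger parallel gripper is mounted at the origin on the work surface. World frame = base frame: x ahead of the robot, y to its left, z up, the work surface at z = 0. Lengths are in m, angles in rad, forces in N, time in s.
With the tool pointing down it reaches from about 0.425 to 0.875 m from the base axis. Payload 4.7 kg.
Tool frame: the origin (TCP) lies at the very end of the fingers, on their centre line; the grasp point (between the pads) lies r.grasp_offset behind it (r.grasp_offset is the distance from the TCP to the grasp point, in m); x points along the fingers, z is the direction in which the jaws open and shut, and the axes are right-handed (so a half turn about x gives the same grasp; the last joint's range is limited). The gripper opens to 85 mm and grips with 20 to 120 N. Pads are 22 mm wide; open, the fingers measure 114 mm over their backs; the gripper's body (76 mm by 85 mm) begins 54 mm behind the grasp point. The pads swing forward as they close: fully open they stand 13 mm farther back than shut.
Start: joints at [-1.16, 0.321, -0.07, 1.45, 0.023, 1.371, -0.057], TCP at [0.251, 0.6, 0.231] pointing down, gripper open.
Joint ranges: [-2.86, 2.86], [-0.3, 2.09], [-1.38, 1.24], [0.06, 2.45], [-1.56, 4.7], [0.09, 2.05], [-2.69, 2.69]. Speed limits (rad/s): [2.57, 2.57, 3.14, 3.14, 3.14, 3.14, 3.14].

INTERFACE

Orientations are given as a unit quaternion [x, y, z, w].
In Python, from workcell import r gives the robot as it stands.
- The arm moves only by the shell command python3 -m inch 'ROWS' [OPENING]. ROWS is JSON, a list of rows, each an object of numbers: "x", "y", "z": the shift along the tool's x, y, z in mm; "rx", "ry", "rz": the turn, a rotation vector about the tool's x, y, z in degrees. In form: [{"x": .., "y": .., "z": .., "rx": .., "ry": .., "rz": ..}, ...]. A call has 1 to 20 rows; each row shifts and turns the commanded pose from where the row before left it, along the tool's axes as they then stand; what a row does not reach is not made up. A row lasts 1/12 s, in which the tool goes at most 41.7 mm and 7.16 degrees, less where a joint would pass 70% of its speed; a pose out of reach is approached as far as the arm can. A call is refused whole if a number of a shift passes 41.7 or a number of a turn 7.16, either way. A call with a gripper value outside its range is refused whole. OPENING is the closure in counts, from 0 (fully open) to 255 (shut), set as the call begins (- or left out, the last holds). The fingers move at their own pace and stop on an object; the grip force is fixed at half the most. Time passes only in rows, so rows that do not move let the fingers close. It gives the time, the measured TCP pose, the force and the opening at its end, in the units of the state.
- r.get_state(): the state, without advancing time (a new reading comes with each control period).
- r.capture(name): name is "side" or "top" or "wrist"; returns a dict with "img" (480x640x3 uint8, blue, green, red), "intrinsics" (3x3 intrinsics, pixels), "k1" (the pictures are not rectified: a ray, as slopes to the right and down, at radius r is drawn at 1 + k1 r^2 times it, then the intrinsics apply), "extrinsics" (4x4, takes a point from world to camera coordinates); the wrist camera has in their place "T_tool_cam" (4x4, takes a point from camera to tool coordinates, whose origin is the TCP and whose axes are the tool frame's). Camera axes: x right, y down, z forward; pixel columns grow to the right and rows downward; lengths in m; the calibration is good to about 2 mm. A picture is of the moment at which its call begins: read the wrist's pose just before it. There is no depth.
- r.job_done(): hands the job in, once; it reports no verdict.
The state is a dict: "t": time; "joint_pos": joint angles; "joint_velocities": joint speeds; "joint_torque": joint torques, N m; "eef_pos": TCP position; "ee_rot": TCP orientation; "wrist_force": force on the tool from outside, world axes, zero at the start; "wrist_torque": the same for the moment, N m; "opening": opening from 0.0 (shut) to 1.0 (fully open).
Only numpy, scipy, OpenCV 4.12 (cv2) and the standard library are available. Lean on these libraries where they do the work, as an engineer would, in place of code of your own. Each camera call takes 0.05 s, during which the arm holds its last target.

TASK

Swing the magnifier arm well out to one side (at least 60 degrees from straight over the piston), then take the gauge probe out of its rest and lower its rod upright down the middle of the guide bushing on the clamped piston, without the probe touching the bushing, the piston or anything else of the fixture. Stop when the underside of the probe's collar is about 15 mm above the bushing's mouth and finish there, still gripping the probe, holding it still, upright and centred, for the reading. Leave the other things on the bench where they are.

Things in the scene. Friction and masses are not known exactly. Their poses are not given: they have to be found in the camera images.
- fixture: Fixed aluminium plate 300 x 140 x 12 mm with a dark piston (diameter 100 mm, crown 95 mm high) clamped on it; on the crown a brass guide bushing, outer diameter 46 mm, 25 mm tall. Origin: under the bushing's axis at bench height; +x runs along the plate to a pillar 170 mm away that carries the magnifier's hinge; z up.
- mouth (a point): Centre of the bushing's open mouth, on its top face, 120 mm above the bench. The bore is vertical, diameter 26 mm, and goes on at the same width into the piston; its floor is 90 mm below the mouth.
- magnifier (a joint): Angle (rad) of the magnifier arm about its upright hinge. 0: head straight over the bushing; positive turns counterclockwise seen from above (head to the fixture's -y side). Travel -1.7 to 1.7, either side will do; starts near 0; light friction (0.12 N m) keeps it where it is left. Head: black ring with lens, diameter 90 mm, centre 170 mm from the hinge, from 165 to 183 mm above the bench.
- hinge (a point): Point on the magnifier's upright hinge axis, 180 mm above the bench, in a black hub (diameter 40 mm, top at 185 mm) on top of the pillar.
- pin (a point): On the axis of the magnifier's handle, an upright round black pin (diameter 16 mm) standing on the arm 100 mm from the hinge and moving with it; it runs from the arm's top (180 mm above the bench, arm 18 mm wide) up to 237 mm. This point is 215 mm above the bench, a good height to pinch or push.
- probe: Gauge probe, 0.08 to 0.17 kg, upright in its rest: steel rod diameter 8 mm, 80 mm long; above it a steel collar disc diameter 32 mm, 5 mm thick; above that a square black handle 20 x 20 mm, 55 mm tall. Origin: the rod's lower tip, on the axis, at the start 10 mm above the bench; z up towards the handle, x and y square to the handle's faces.
- collar (a point): On the probe's axis at the underside of its collar, 80 mm above the tip.
- handle (a point): On the probe's axis in the middle of the handle's height, 115 mm above the tip and 30 mm above the collar's top face.
- rest: The probe's rest, a fixed grey block 66 x 66 mm, 90 mm tall, with an upright through hole of diameter 16 mm in the middle; the probe's collar lies on its top. Origin: centre of the underside. It stands to the left or the right of the fixture.
- spare_piston: Bystander: loose dark spare piston, diameter 84 mm, 80 mm tall, on the opposite side of the fixture from the rest. Origin: centre of the underside.
- meter: Bystander: black hand-held meter lying flat, 75 x 150 x 35 mm. Origin: centre of the underside.
- bottle: Bystander: small white bottle, diameter 36 mm, 100 mm tall. Origin: centre of the underside.
Mind the look-alikes: they are no part of the job. Leave any orange or purple look-alike of the probe alone.

How it is judged:
By the outcome, as a careful person would: the job done as asked, in the order asked, and still so for the second after the job is handed in, while the arm keeps its last pose, push and grip.
It also fails if it takes over 64 s, if anything falls off the work surface, if the arm or the gripper's body presses on something with over 40 N, if the wrist force passes 120 N, or if a joint passes its speed limit or range.

## Working session

There is one attempt and no reset: what is moved stays moved. The work goes in short steps, Python scripts to look and compute and a shell command to move; the robot and the scene stay as the last step left them, time stands still between calls to the robot, and variables do not carry over. Pictures are saved under pics/ and viewed, and the job is handed in when it is done.

```bash
mkdir -p pics; ls; python3 - <<'E'
from workcell import r
import cv2
s=r.get_state(); print({k:s[k] for k in ('t','eef_pos','ee_rot','opening','wrist_force')}, r.grasp_offset)
for n in ("side","top","wrist"):
    c=r.capture(n); cv2.imwrite(f"pics/{n}0.png",c["img"])
    print(n,c["intrinsics"],c["k1"],c.get("extrinsics",c.get("T_tool_cam")))
E
```

```text
pics
{'t': 0.0, 'eef_pos': array([0.25100341, 0.5989893 , 0.23019537]), 'ee_rot': array([-0.39205961,  0.58929308,  0.39127193,  0.58815747]), 'opening': 1.004476500473281, 'wrist_force': array([-0.23329351, -0.08488032, -0.77648083])} 0.0187
side [[596.01164202   0.         321.04563175]
 [  0.         596.01164202 229.44875148]
 [  0.           0.           1.        ]] -0.17481974447765217 [[-9.96518053e-01 -8.33769399e-02  2.37262855e-04  5.27627895e-01]
 [-5.15138396e-02  6.13448942e-01 -7.88052485e-01  1.29879947e-01]
 [ 6.55598560e-02 -7.85320751e-01 -6.15608012e-01  1.30496789e+00]
 [ 0.00000000e+00  0.00000000e+00  0.00000000e+00  1.00000000e+00]]
top [[517.46946208   0.         313.28601501]
 [  0.         517.46946208 243.18940693]
 [  0.           0.           1.        ]] -0.03668935032096738 [[ 0.01395488 -0.99979977 -0.01434184  0.01227581]
 [-0.98170833 -0.01097581 -0.19007443  0.58593465]
 [ 0.18987896  0.01673197 -0.98166492  1.34639076]
 [ 0.          0.          0.          1.        ]]
wrist [[354.27712401   0.         320.83737495]
 [  0.         354.27712401 240.6069243 ]
 [  0.           0.           1.        ]] -0.021064830936978786 [[-6.65299750e-05 -2.85031187e-01  9.58518241e-01 -1.42715640e-01]
 [-2.47148657e-04 -9.58518209e-01 -2.85031195e-01  7.17920124e-02]
 [ 9.99999967e-01 -2.55859614e-04 -6.67488270e-06 -6.63919206e-04]
 [ 0.00000000e+00  0.00000000e+00  0.00000000e+00  1.00000000e+00]]
```

View pics/side0.png

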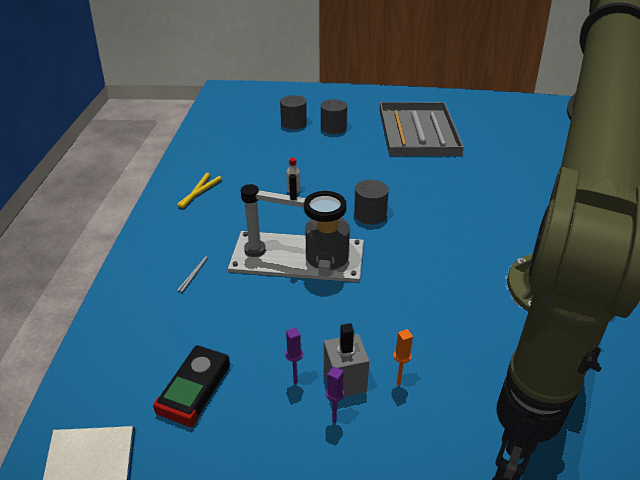

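View pics/top0.png

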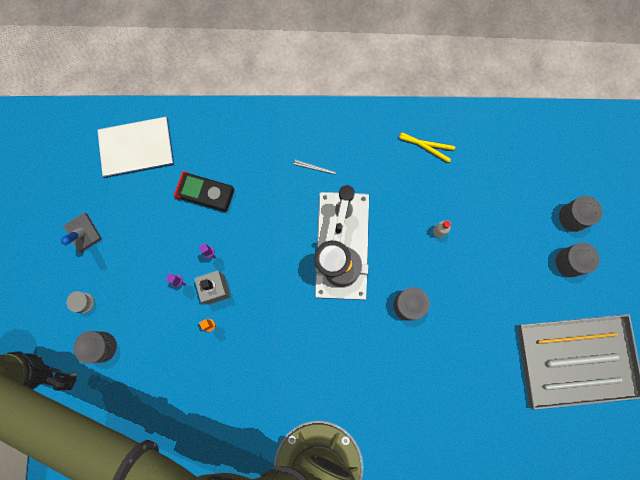

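View pics/wrist0.png

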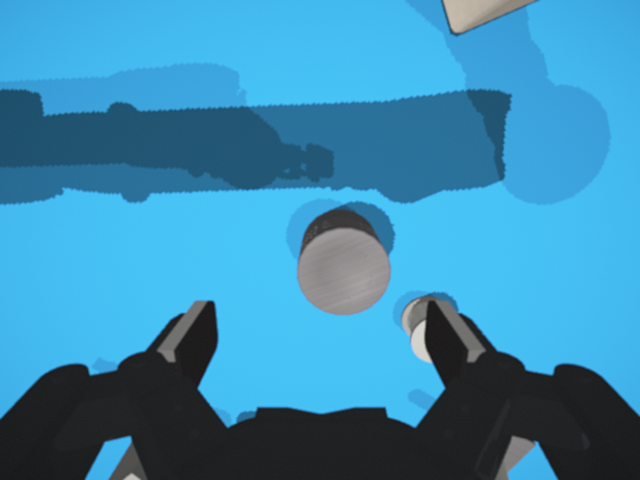

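The side view shows the grey rest with the black-handled probe at about (347,340). Around it are two purple look-alikes at (293,345) and (335,385) and an orange one at (403,345). The fixture's hinge is at (249,193) and the head at (325,206). In the top view the rest is at (210,287), the hinge at (346,192) and the head at (333,258).

```bash
cat > h.py <<'E'
import numpy as np, cv2
from scipy.spatial.transform import Rotation as R
from workcell import r
def cam(c,st=None):
    if "extrinsics" in c: E=c["extrinsics"]
    else:
        T=np.eye(4);T[:3,:3]=R.from_quat(st["ee_rot"]).as_matrix();T[:3,3]=st["eef_pos"]
        E=np.linalg.inv(T@c["T_tool_cam"])
    return np.array(c["intrinsics"]),c["k1"],E
def proj(C,P):
    K,k,E=C;p=E[:3,:3]@np.array(P)+E[:3,3];s=p[:2]/p[2];s=s*(1+k*(s@s));return K[:2,:2]@s+K[:2,2]
def ray(C,uv):
    K,k,E=C
    d=cv2.undistortPoints(np.array([[uv]],float),K,np.array([k,0,0,0.]))[0,0]
    Rm=E[:3,:3];return -Rm.T@E[:3,3],Rm.T@np.array([d[0],d[1],1])
def plane(C,uv,z):
    o,d=ray(C,uv);return o+d*(z-o[2])/d[2]
def tri(C1,u1,C2,u2):
    o1,d1=ray(C1,u1);o2,d2=ray(C2,u2)
    s=np.linalg.lstsq(np.c_[d1,-d2],o2-o1,rcond=None)[0]
    a=o1+d1*s[0];b=o2+d2*s[1];return (a+b)/2,np.linalg.norm(a-b)
E
python3 - <<'E'
import cv2
t=cv2.imread('pics/top0.png');s=cv2.imread('pics/side0.png')
cv2.imwrite('pics/a.png',cv2.resize(t[180:320,150:380],None,fx=3.4,fy=3.4,interpolation=2))
cv2.imwrite('pics/b.png',cv2.resize(s[160:420,220:420],None,fx=2.3,fy=2.3,interpolation=2))
E
```

```text
(no output)
```

View pics/a.png

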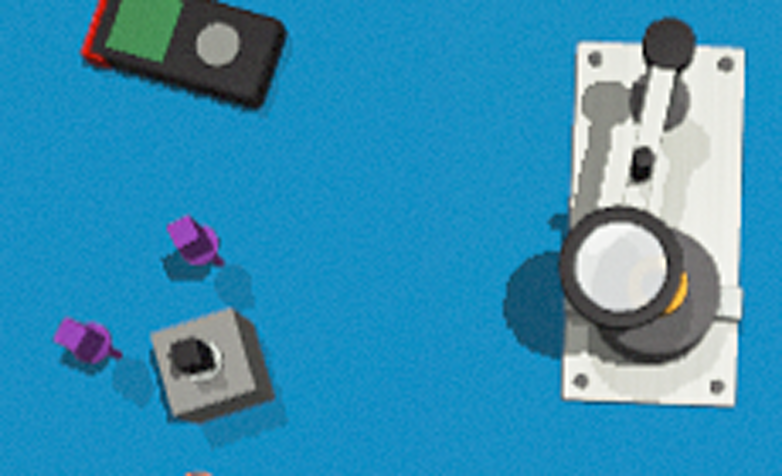

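View pics/b.png

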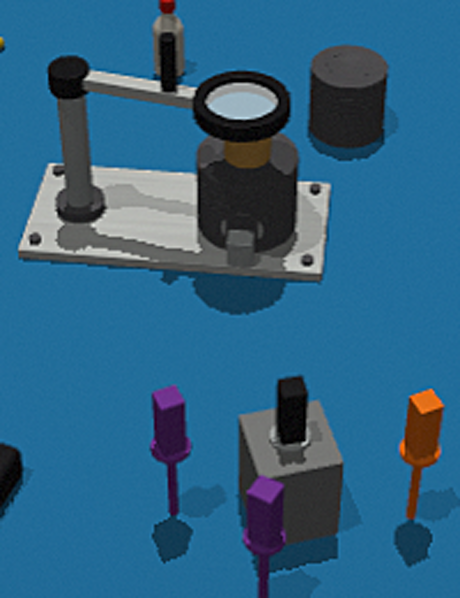

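```bash
python3 - <<'E'
import cv2,numpy as np
t=cv2.imread('pics/top0.png');s=cv2.imread('pics/side0.png')
a=cv2.resize(t[262:312,182:242],None,fx=10,fy=10,interpolation=cv2.INTER_NEAREST)
cv2.imwrite('pics/c.png',np.clip(a*1.5,0,255).astype('uint8'))
a=cv2.resize(s[310:400,310:380],None,fx=6,fy=6,interpolation=cv2.INTER_NEAREST)
cv2.imwrite('pics/d.png',np.clip(a*1.8,0,255).astype('uint8'))
a=cv2.resize(t[180:305,305:380],None,fx=4.7,fy=4.7,interpolation=cv2.INTER_NEAREST)
cv2.imwrite('pics/e.png',np.clip(a*1.,0,255).astype('uint8'))
E
```

```text
(no output)
```

View pics/c.png

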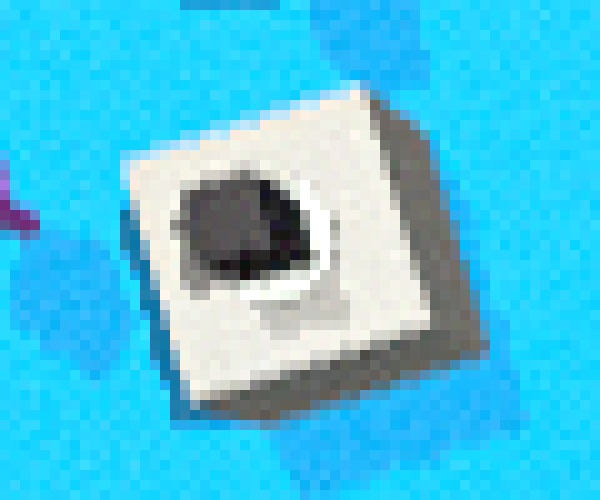

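View pics/d.png

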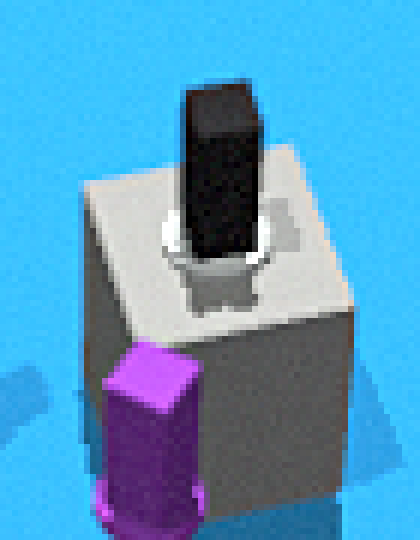

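View pics/e.png

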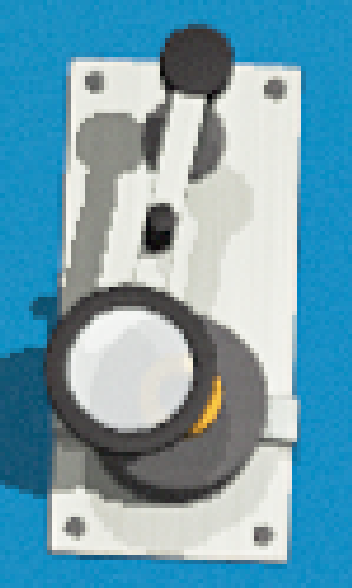

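```bash
python3 - <<'E'
from h import *
T=cam(r.capture("top"));S=cam(r.capture("side"))
p=lambda n,v:print(n,np.round(v,4))
tc=[plane(T,np.array(u)/10+[182,262],.09) for u in [(128,155),(362,88),(430,328),(195,402)]]
sc=[plane(S,np.array(u)/6+[310,310],.09) for u in [(88,185),(292,148),(352,308),(135,345)]]
for n,c in (("top",tc),("side",sc)):
    p(n+" rest c",np.mean(c,0)); print([round(float(np.linalg.norm(c[i]-c[i-1])),4) for i in range(4)],[round(float(np.degrees(np.arctan2(*(c[i]-c[i-1])[1::-1]))),1) for i in range(4)])
ht=np.array([22.6,21.5])+[182,262];hs=np.array([222,106])/6+[310,310]
p("handle top T",plane(T,ht,.15));p("handle S",plane(S,hs,.15));print(tri(T,ht,S,hs))
f=lambda u:np.array(u)/4.7+[305,180]
hb=f((197,62));p("hub T",plane(T,hb,.185))
print(tri(T,hb,S,(249.3,190)))
pc=[plane(T,f(u),.012) for u in [(70,60),(300,68),(288,562),(50,552)]]
for c in pc:p("pl",c)
print([round(float(np.linalg.norm(pc[i]-pc[i-1])),4) for i in range(4)],[round(float(np.degrees(np.arctan2(*(pc[i]-pc[i-1])[1::-1]))),1) for i in range(4)])
p("plate c",np.mean(pc,0))
p("head",plane(T,f((133,370)),.183))
p("pin top",plane(T,f((164,212)),.237))
E
```

```text
top rest c [0.4615 0.2879 0.09  ]
[0.0678, 0.0637, 0.0661, 0.0638] [18.2, -73.1, -161.6, 108.4]
side rest c [0.4603 0.2935 0.09  ]
[0.0626, 0.0638, 0.0642, 0.0647] [-73.0, -161.9, 107.9, 16.7]
handle top T [0.4619 0.2884 0.15  ]
handle S [0.4605 0.2931 0.15  ]
(array([0.46144917, 0.28936052, 0.14612151]), np.float64(0.0017580279073888807))
hub T [ 0.6892 -0.0649  0.185 ]
(array([ 0.69150823, -0.06530367,  0.1776389 ]), np.float64(0.00017809530758888773))
pl [0.741  0.0036 0.012 ]
pl [ 0.7374 -0.1358  0.012 ]
pl [ 0.4387 -0.1269  0.012 ]
pl [0.4428 0.0118 0.012 ]
[0.2983, 0.1394, 0.2988, 0.1388] [-1.6, -91.5, 178.3, 88.3]
plate c [ 0.59   -0.0618  0.012 ]
head [ 0.5231 -0.032   0.183 ]
pin top [ 0.5951 -0.0459  0.237 ]
```

```bash
cat >> h.py <<'E'
def tool():
    s=r.get_state();M=R.from_quat(s["ee_rot"]).as_matrix();return s,M
def rel(target):
    s,M=tool();d=(np.array(target)-s["eef_pos"])*1000
    print("tcp",np.round(s["eef_pos"],4),"t",s["t"],"open",round(s["opening"],3),"F",np.round(s["wrist_force"],1),"q",np.round(s["joint_pos"],2))
    print("toolx",np.round(M[:,0],3),"y yaw",round(float(np.degrees(np.arctan2(M[1,1],M[0,1]))),1),"jaw yaw",round(float(np.degrees(np.arctan2(M[1,2],M[0,2]))),1))
    print("to target mm in tool axes",np.round(M.T@d,1))
E
python3 -c "
from h import *
rel([.592,-.045,.29])"
```

```text
tcp [0.2511 0.5993 0.2308] t 0.25 open 0.995 F [-0.6 -0.3  0.2] q [-1.16  0.32 -0.07  1.45  0.02  1.37 -0.06]
toolx [-0.    -0.001 -1.   ] y yaw 157.3 jaw yaw 67.3
to target mm in tool axes [ -58.7 -563.3 -462.6]
```

```bash
python3 -m inch '[{"x":-20},{"x":-20},{"x":-10,"y":-20,"z":-16},{"x":-8.7,"y":-31,"z":-25},{"y":-31,"z":-25},{"y":-31,"z":-26},{"y":-31,"z":-26},{"y":-31,"z":-26},{"y":-31,"z":-26},{"y":-31,"z":-26},{"y":-31,"z":-26},{"y":-31,"z":-26},{"y":-31,"z":-26},{"y":-31,"z":-26},{"y":-31,"z":-26},{"y":-31,"z":-26},{"y":-31,"z":-26},{"y":-31,"z":-26},{"y":-31,"z":-26},{"y":-31,"z":-26}]' 130
python3 -c "
from h import *
rel([.592,-.045,.29])"
```

```text
tcp [0.2511 0.5993 0.2308] t 0.25 open 0.995 F [-0.6 -0.3  0.2] q [-1.16  0.32 -0.07  1.45  0.02  1.37 -0.06]
toolx [-0.    -0.001 -1.   ] y yaw 157.3 jaw yaw 67.3
to target mm in tool axes [ -58.7 -563.3 -462.6]invalid input
```

```bash
python3 -m inch '[{"x":-20},{"x":-20},{"x":-10,"y":-20,"z":-16},{"x":-8,"y":-31,"z":-25}]' 130

```

```text
invalid input
```

```bash
python3 -m inch '[{"x":-20,"y":0,"z":0,"rx":0,"ry":0,"rz":0},{"x":-20,"y":0,"z":0,"rx":0,"ry":0,"rz":0}]' 130; python3 -m inch --help | head -20

```

```text
t: 0.42
eef_pos: [0.2509, 0.5985, 0.2699]
ee_rot: [-0.392, 0.59, 0.391, 0.588]
wrist_force: [-0.0, 0.6, 0.6]
opening: 0.749invalid input: not JSON, or not a number
```

All six keys are needed in every row.

```bash
python3 -m inch '[{"x":-10,"y":-31,"z":-26,"rx":0,"ry":0,"rz":0},{"x":-9,"y":-31,"z":-26,"rx":0,"ry":0,"rz":0},{"x":0,"y":-31,"z":-26,"rx":0,"ry":0,"rz":0},{"x":0,"y":-31,"z":-26,"rx":0,"ry":0,"rz":0},{"x":0,"y":-31,"z":-26,"rx":0,"ry":0,"rz":0},{"x":0,"y":-31,"z":-26,"rx":0,"ry":0,"rz":0},{"x":0,"y":-31,"z":-26,"rx":0,"ry":0,"rz":0},{"x":0,"y":-31,"z":-26,"rx":0,"ry":0,"rz":0},{"x":0,"y":-31,"z":-26,"rx":0,"ry":0,"rz":0},{"x":0,"y":-31,"z":-26,"rx":0,"ry":0,"rz":0},{"x":0,"y":-31,"z":-26,"rx":0,"ry":0,"rz":0},{"x":0,"y":-31,"z":-26,"rx":0,"ry":0,"rz":0},{"x":0,"y":-31,"z":-26,"rx":0,"ry":0,"rz":0},{"x":0,"y":-31,"z":-26,"rx":0,"ry":0,"rz":0},{"x":0,"y":-31,"z":-26,"rx":0,"ry":0,"rz":0},{"x":0,"y":-31,"z":-26,"rx":0,"ry":0,"rz":0},{"x":0,"y":-31,"z":-26,"rx":0,"ry":0,"rz":0},{"x":0,"y":-31,"z":-26,"rx":0,"ry":0,"rz":0}]'
python3 -m inch '[{"x":0,"y":0,"z":0,"rx":7,"ry":0,"rz":0},{"x":0,"y":0,"z":0,"rx":7,"ry":0,"rz":0},{"x":0,"y":0,"z":0,"rx":7,"ry":0,"rz":0},{"x":0,"y":0,"z":0,"rx":7,"ry":0,"rz":0},{"x":0,"y":0,"z":0,"rx":7,"ry":0,"rz":0},{"x":0,"y":0,"z":0,"rx":7,"ry":0,"rz":0},{"x":0,"y":0,"z":0,"rx":7,"ry":0,"rz":0},{"x":0,"y":0,"z":0,"rx":7,"ry":0,"rz":0},{"x":0,"y":0,"z":0,"rx":7,"ry":0,"rz":0},{"x":0,"y":0,"z":0,"rx":7,"ry":0,"rz":0},{"x":0,"y":0,"z":0,"rx":7,"ry":0,"rz":0},{"x":0,"y":0,"z":0,"rx":7,"ry":0,"rz":0}]'
python3 -c "
from h import *
rel([.592,-.045,.29])"
```

```text
t: 1.92
eef_pos: [0.5855, -0.0495, 0.2906]
ee_rot: [-0.392, 0.588, 0.392, 0.589]
wrist_force: [0.4, 0.7, -0.6]
opening: 0.491
t: 2.92
eef_pos: [0.5849, -0.0477, 0.2903]
ee_rot: [0.105, 0.699, -0.105, 0.699]
wrist_force: [-0.2, 0.2, 0.0]
opening: 0.492
tcp [ 0.5849 -0.0477  0.2903] t 2.9167 open 0.492 F [-0.2  0.2  0. ] q [-0.54  0.18  0.67  1.55 -0.12  1.45 -0.16]
toolx [-0.  0. -1.] y yaw 72.9 jaw yaw -17.1
to target mm in tool axes [0.3 4.6 6. ]
```

```bash
python3 -m inch '[{"x":0,"y":0,"z":0,"rx":7,"ry":0,"rz":0},{"x":0,"y":0,"z":0,"rx":7,"ry":0,"rz":0},{"x":0,"y":0,"z":0,"rx":7,"ry":0,"rz":0},{"x":0,"y":0,"z":0,"rx":7,"ry":0,"rz":0},{"x":0,"y":0,"z":0,"rx":7,"ry":0,"rz":0},{"x":0,"y":0,"z":0,"rx":7,"ry":0,"rz":0},{"x":0,"y":0,"z":0,"rx":7,"ry":0,"rz":0},{"x":0,"y":0,"z":0,"rx":7,"ry":0,"rz":0},{"x":0,"y":0,"z":0,"rx":7,"ry":0,"rz":0},{"x":0,"y":0,"z":0,"rx":7,"ry":0,"rz":0},{"x":0,"y":0,"z":0,"rx":7,"ry":0,"rz":0},{"x":0,"y":0,"z":0,"rx":7,"ry":0,"rz":0}]'
python3 -c "
from h import *
s=r.get_state();c=r.capture('wrist');cv2.imwrite('pics/w1.png',c['img'])
C=cam(c,s);print(proj(C,[.592,-.045,.237]),proj(C,[.690,-.065,.185]))
rel([.592,-.045,.29])"
```

```text
t: 3.92
eef_pos: [0.5849, -0.0477, 0.2902]
ee_rot: [0.546, 0.45, -0.546, 0.449]
wrist_force: [-0.4, 0.3, 0.1]
opening: 0.491
[312.72958144 254.38955123] [314.74967561  81.8952454 ]
tcp [ 0.5849 -0.0477  0.2903] t 3.9667 open 0.492 F [-0.2 -0.3  0.4] q [-0.68  0.21  0.84  1.55 -0.15  1.46 -1.6 ]
toolx [-0.  0. -1.] y yaw -11.4 jaw yaw -101.4
to target mm in tool axes [ 0.3  6.4 -4. ]
```

View pics/w1.png

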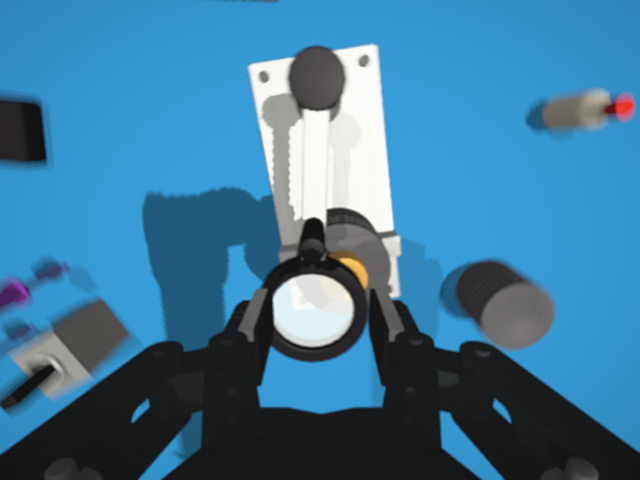

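Wrist view: the pin top is at about (314,246) and the hub top at (316,77), both within a few pixels of my prediction. The pin lies between the jaws.

```bash
python3 -c "
from h import *
s=r.get_state();c=r.capture('wrist');C=cam(c,s)
print(plane(C,(314,246),.237),plane(C,(316,77),.185))
h=np.array(plane(C,(316,77),.185))[:2];p=plane(C,(314,246),.237)[:2]
print(np.linalg.norm(h-p))
rel([*p,.2])"
```

```text
[ 0.59691994 -0.04682767  0.237     ] [ 0.69264161 -0.06696425  0.185     ]
0.0978167734842007
tcp [ 0.5849 -0.0477  0.2903] t 4.0167 open 0.489 F [0.5 0.2 0.5] q [-0.68  0.21  0.84  1.55 -0.15  1.46 -1.59]
toolx [-0.  0. -1.] y yaw -10.7 jaw yaw -100.7
to target mm in tool axes [90.3 11.6 -3. ]
```

```bash
python3 -m inch '[{"x":18,"y":4,"z":-1,"rx":0,"ry":0,"rz":0},{"x":20,"y":4,"z":-1,"rx":0,"ry":0,"rz":0},{"x":20,"y":3,"z":-1,"rx":0,"ry":0,"rz":0},{"x":18,"y":0,"z":0,"rx":0,"ry":0,"rz":0},{"x":12,"y":0,"z":0,"rx":0,"ry":0,"rz":0},{"x":0,"y":0,"z":0,"rx":0,"ry":0,"rz":0}]'
python3 -m inch '[{"x":0,"y":0.5,"z":10.4,"rx":-6,"ry":0,"rz":0},{"x":0,"y":0.5,"z":10.4,"rx":-6,"ry":0,"rz":0},{"x":0,"y":0.5,"z":10.4,"rx":-6,"ry":0,"rz":0},{"x":0,"y":0.5,"z":10.4,"rx":-6,"ry":0,"rz":0},{"x":0,"y":0.5,"z":10.4,"rx":-6,"ry":0,"rz":0},{"x":0,"y":0,"z":0,"rx":0,"ry":0,"rz":0}]'
python3 -c "
from h import *
s=r.get_state();c=r.capture('wrist');cv2.imwrite('pics/w2.png',c['img'])
rel([.592,-.045,.29])"
```

```text
t: 4.52
eef_pos: [0.5947, -0.0465, 0.1996]
ee_rot: [-0.543, -0.453, 0.545, -0.451]
wrist_force: [-0.6, 0.1, -0.8]
opening: 0.492
t: 5.02
eef_pos: [0.6004, -0.1005, 0.2036]
ee_rot: [0.409, 0.576, -0.409, 0.578]
wrist_force: [-0.6, -1.1, -0.6]
opening: 0.492
tcp [ 0.6003 -0.0997  0.2035] t 5.0667 open 0.486 F [-0.4 -0.2 -0.7] q [-0.5   0.3   0.76  1.62 -0.21  1.3  -0.95]
toolx [ 0.002 -0.001 -1.   ] y yaw 19.1 jaw yaw -70.9
to target mm in tool axes [-86.6  10.1 -54.3]
```

View pics/w2.png

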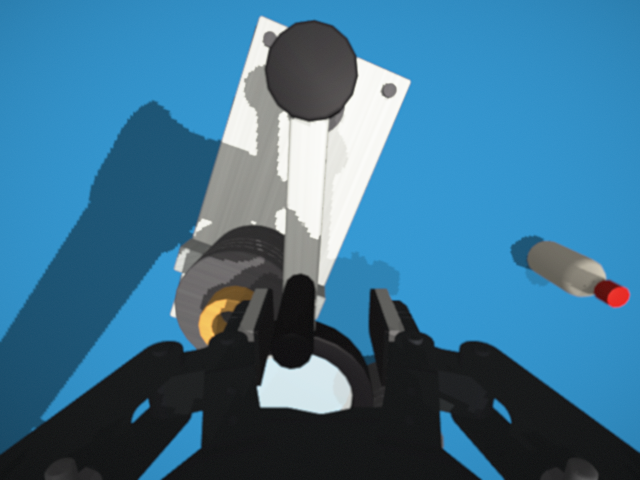

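The magnifier follows the finger: the pin is at (293,320) in the jaws and the bushing is now visible at (228,318). I'll continue the swing.

```bash
python3 -m inch '[{"x":0,"y":0.5,"z":10.4,"rx":-6,"ry":0,"rz":0},{"x":0,"y":0.5,"z":10.4,"rx":-6,"ry":0,"rz":0},{"x":0,"y":0.5,"z":10.4,"rx":-6,"ry":0,"rz":0},{"x":0,"y":0.5,"z":10.4,"rx":-6,"ry":0,"rz":0},{"x":0,"y":0.5,"z":10.4,"rx":-6,"ry":0,"rz":0},{"x":0,"y":0.5,"z":10.4,"rx":-6,"ry":0,"rz":0},{"x":0,"y":0.5,"z":10.4,"rx":-6,"ry":0,"rz":0},{"x":0,"y":0.5,"z":10.4,"rx":-6,"ry":0,"rz":0},{"x":0,"y":0.5,"z":10.4,"rx":-6,"ry":0,"rz":0},{"x":0,"y":0.5,"z":10.4,"rx":-6,"ry":0,"rz":0},{"x":0,"y":0.5,"z":10.4,"rx":-6,"ry":0,"rz":0},{"x":0,"y":0,"z":0,"rx":0,"ry":0,"rz":0}]'
python3 -c "
from h import *
s=r.get_state();c=r.capture('wrist');cv2.imwrite('pics/w3.png',c['img'])
c=r.capture('top');cv2.imwrite('pics/t3.png',c['img'])
rel([.4615,.289,.29])"
```

```text
t: 6.07
eef_pos: [0.6869, -0.1637, 0.2025]
ee_rot: [0.028, 0.706, -0.028, 0.707]
wrist_force: [-1.3, 0.2, 0.7]
opening: 0.486
tcp [ 0.6856 -0.1646  0.2026] t 6.1667 open 0.49 F [-0.1 -0.4 -0.2] q [-0.18  0.49  0.55  1.35 -0.25  1.37  0.28]
toolx [ 0. -0. -1.] y yaw 85.1 jaw yaw -4.9
to target mm in tool axes [ -87.6  432.5 -262.3]
```

View pics/w3.png

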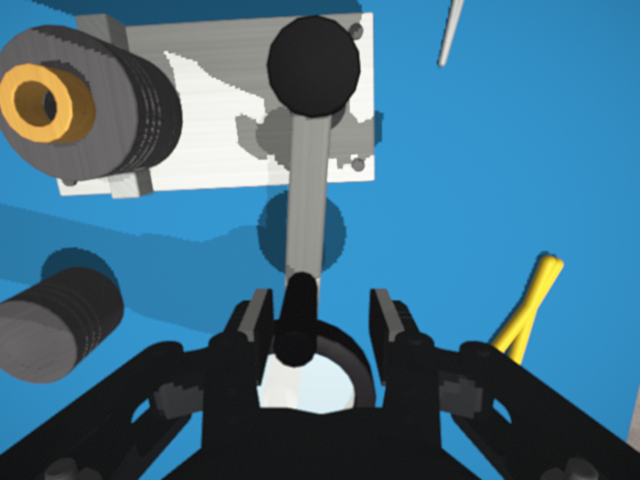

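View pics/t3.png

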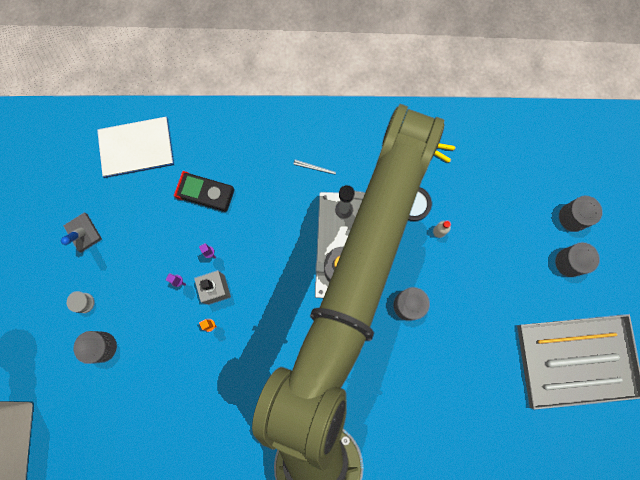

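```bash
python3 -m inch '[{"x":-20,"y":0,"z":0,"rx":0,"ry":0,"rz":0},{"x":-30,"y":0,"z":0,"rx":0,"ry":0,"rz":0},{"x":-30,"y":0,"z":0,"rx":0,"ry":0,"rz":0},{"x":-10,"y":15,"z":-29,"rx":0,"ry":0,"rz":0},{"x":0,"y":15,"z":-29,"rx":0,"ry":0,"rz":0},{"x":0,"y":15,"z":-29,"rx":0,"ry":0,"rz":0},{"x":0,"y":15,"z":-29,"rx":0,"ry":0,"rz":0},{"x":0,"y":15,"z":-29,"rx":0,"ry":0,"rz":0},{"x":0,"y":15,"z":-29,"rx":0,"ry":0,"rz":0},{"x":0,"y":0,"z":0,"rx":0,"ry":0,"rz":0},{"x":0,"y":0,"z":0,"rx":0,"ry":0,"rz":0}]'
python3 -c "
from h import *
T=cam(r.capture('top'))
s=r.get_state();c=r.capture('wrist');cv2.imwrite('pics/w4.png',c['img'])
C=cam(c,s);print(proj(C,[.52,-.06,.12]))
for n,u in (('pu1',(203.5,248)),('pu2',(171,279.5)),('or',(205,326)),('probe',(204.6,283.5))): print(n,plane(T,u,.145))
rel([.52,-.06,.29])"
```

```text
t: 7.08
eef_pos: [0.5182, -0.0597, 0.2931]
ee_rot: [0.03, 0.706, -0.028, 0.707]
wrist_force: [0.4, -1.2, -0.3]
opening: 0.488
[320.73969424 216.57334635]
pu1 [0.55299079 0.29721876 0.145     ]
pu2 [0.47139609 0.37532502 0.145     ]
or [0.3569835  0.28305575 0.145     ]
probe [0.46245512 0.28956365 0.145     ]
tcp [ 0.5197 -0.0613  0.2929] t 7.1833 open 0.488 F [0.6 0.3 0.1] q [-0.44  0.01  0.52  1.69 -0.01  1.44 -0.01]
toolx [ 0.002  0.    -1.   ] y yaw 85.1 jaw yaw -4.9
to target mm in tool axes [2.9 1.4 0.2]
```

View pics/w4.png

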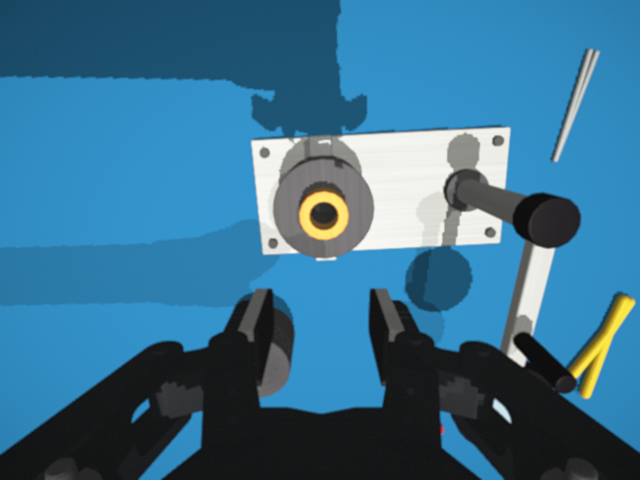

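Wrist view: the brass bushing ring is at about (324,214) with its bore open, and the magnifier is well off to the right. I'll measure the bore centre next.

```bash
cat > bore.py <<'E'
from h import *
def bore(name=None):
    s=r.get_state();c=r.capture('wrist');C=cam(c,s);im=c['img']
    b,g,rr=[im[...,i].astype(int) for i in range(3)]
    m=((rr>130)&(g>90)&(b<g-30)).astype('uint8')
    m[300:]=0
    cs,h=cv2.findContours(m,cv2.RETR_CCOMP,cv2.CHAIN_APPROX_NONE)
    for k,q in enumerate(cs):
        a=cv2.contourArea(q)
        if a<120: continue
        P=np.array([plane(C,p[0],.12)[:2] for p in q])
        (x,y),d=cv2.minEnclosingCircle(P.astype(np.float32))
        A=np.c_[2*P,np.ones(len(P))];f=np.linalg.lstsq(A,(P**2).sum(1),rcond=None)[0]
        print('hole' if h[0,k,3]>=0 else 'outer',a,'fit c',np.round(f[:2],4),'r',round(float(np.sqrt(f[2]+f[:2]@f[:2])),4),'px',q[:,0].mean(0).round(1))
    if name: cv2.imwrite(name,im)
if __name__=='__main__': bore()
E
python3 bore.py; python3 -c "
import cv2;a=cv2.imread('pics/w4.png')[170:260,270:380];cv2.imwrite('pics/w4c.png',cv2.resize(a,None,fx=6,fy=6,interpolation=0))"
```

```text
outer 1895.0 fit c [ 0.5224 -0.059 ] r 0.0226 px [322.9 214.1]
hole 598.0 fit c [ 0.5225 -0.0591] r 0.0127 px [322.9 214.5]
```

View pics/w4c.png

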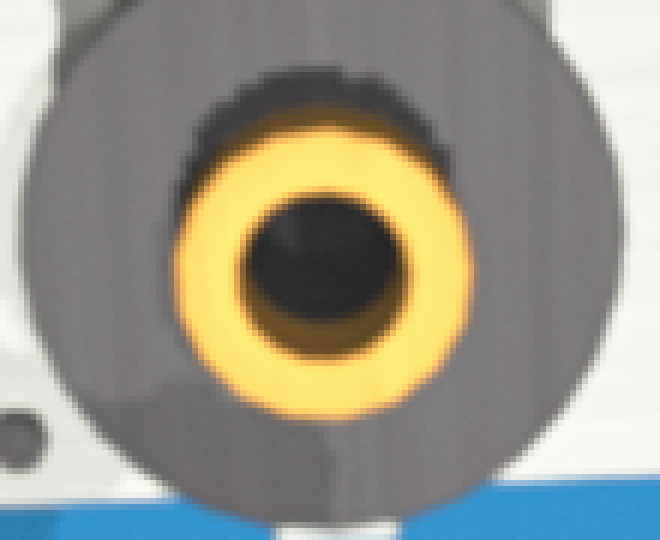

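```bash
python3 -m inch '[{"x":0,"y":34,"z":-9,"rx":0,"ry":0,"rz":0},{"x":0,"y":34,"z":-9,"rx":0,"ry":0,"rz":0},{"x":0,"y":34,"z":-9,"rx":0,"ry":0,"rz":0},{"x":0,"y":34,"z":-9,"rx":0,"ry":0,"rz":0},{"x":0,"y":34,"z":-9,"rx":0,"ry":0,"rz":0},{"x":0,"y":34,"z":-9,"rx":0,"ry":0,"rz":0},{"x":0,"y":34,"z":-9,"rx":0,"ry":0,"rz":0},{"x":0,"y":34,"z":-9,"rx":0,"ry":0,"rz":0},{"x":0,"y":34,"z":-8,"rx":0,"ry":0,"rz":0},{"x":0,"y":34,"z":-8,"rx":0,"ry":0,"rz":0},{"x":0,"y":0,"z":0,"rx":-6,"ry":0,"rz":0},{"x":0,"y":0,"z":0,"rx":-6,"ry":0,"rz":0},{"x":0,"y":0,"z":0,"rx":-6,"ry":0,"rz":0},{"x":0,"y":0,"z":0,"rx":-4,"ry":0,"rz":0},{"x":0,"y":0,"z":0,"rx":0,"ry":0,"rz":0},{"x":0,"y":0,"z":0,"rx":0,"ry":0,"rz":0}]' 110
python3 -c "
from h import *
s=r.get_state();c=r.capture('wrist');cv2.imwrite('pics/w5.png',c['img'])
C=cam(c,s);print(proj(C,[.462,.2895,.15]),proj(C,[.462,.2895,.095]))
rel([.462,.2895,.106])"
```

```text
t: 8.57
eef_pos: [0.4608, 0.2848, 0.2918]
ee_rot: [-0.105, 0.699, 0.104, 0.699]
wrist_force: [0.5, -0.0, -1.1]
opening: 0.571
[323.8813976  220.56629275] [323.45027801 207.49274719]
tcp [0.4606 0.2849 0.2919] t 8.6167 open 0.572 F [ 0.3  0.6 -0.5] q [-0.76  0.06  0.17  1.63 -0.01  1.45 -0.3 ]
toolx [-0. -0. -1.] y yaw 107.0 jaw yaw 17.0
to target mm in tool axes [185.9   4.    2.8]
```

View pics/w5.png

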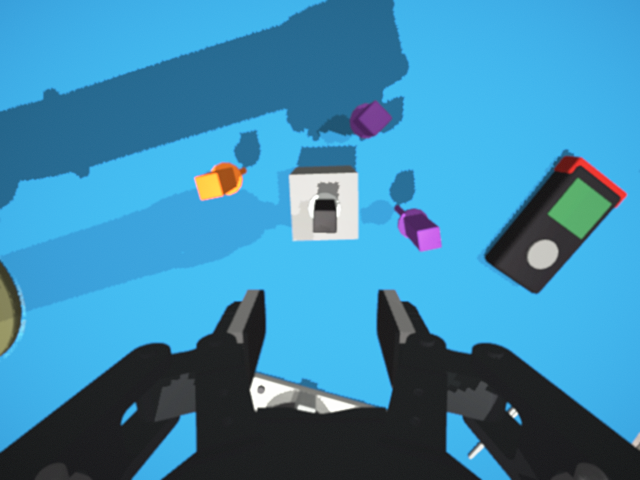

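Candidates in the wrist view: black handle with steel collar in the grey rest at (325,212), orange at (217,182), and purple at (370,120) and (419,230). Only the black one fits. I'll enlarge a crop to confirm it and get its yaw.

```bash
python3 -c "
import cv2,numpy as np;a=cv2.imread('pics/w5.png')[155:255,275:375];cv2.imwrite('pics/w5c.png',np.clip(cv2.resize(a,None,fx=6,fy=6,interpolation=0)*1.3,0,255))"
```

```text
[ WARN:0@0.066] global loadsave.cpp:1063 imwrite_ Unsupported depth image for selected encoder is fallbacked to CV_8U.
```

View pics/w5c.png

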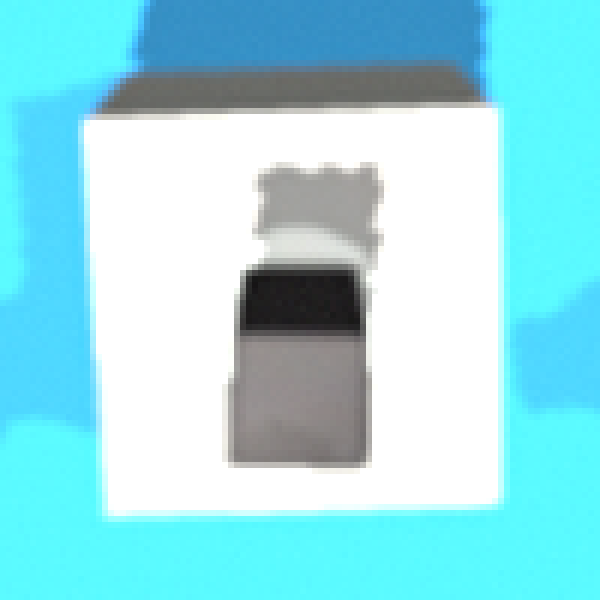

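The crop confirms it: a square black handle over a bright steel collar, square to the jaws within about 1°. Its top-face centre is at (325.0,221.5).

```bash
python3 -c "
from h import *
s=r.get_state();c=r.capture('wrist');C=cam(c,s)
p=plane(C,(325,221.5),.15);print(p)
q=np.mean([plane(C,(275+a/6,155+b/6),.09) for a,b in [(85,117),(498,104),(503,506),(105,518)]],0);print('rest',q)
rel([p[0],p[1],.106])"
```

```text
[0.46295952 0.28911196 0.15      ]
rest [0.46336528 0.28875179 0.09      ]
tcp [0.4604 0.2849 0.292 ] t 8.6667 open 0.57 F [-0.6  0.3 -0.9] q [-0.76  0.06  0.17  1.63 -0.01  1.45 -0.3 ]
toolx [-0. -0. -1.] y yaw 107.1 jaw yaw 17.1
to target mm in tool axes [186.    3.3   3.7]
```

```bash
python3 -m inch '[{"x":20,"y":3.3,"z":3.7,"rx":0,"ry":0,"rz":0},{"x":30,"y":0,"z":0,"rx":0,"ry":0,"rz":0},{"x":30,"y":0,"z":0,"rx":0,"ry":0,"rz":0},{"x":30,"y":0,"z":0,"rx":0,"ry":0,"rz":0},{"x":30,"y":0,"z":0,"rx":0,"ry":0,"rz":0},{"x":20,"y":0,"z":0,"rx":0,"ry":0,"rz":0},{"x":15,"y":0,"z":0,"rx":0,"ry":0,"rz":0},{"x":10,"y":0,"z":0,"rx":0,"ry":0,"rz":0},{"x":0,"y":0,"z":0,"rx":0,"ry":0,"rz":0}]'
python3 -c "
from h import *
s=r.get_state();c=r.capture('wrist');cv2.imwrite('pics/w6.png',c['img'])
rel([.463,.289,.106])"
```

```text
t: 9.42
eef_pos: [0.4612, 0.2885, 0.1051]
ee_rot: [-0.106, 0.7, 0.105, 0.698]
wrist_force: [0.9, -0.8, 0.2]
opening: 0.569
tcp [0.462  0.2891 0.1067] t 9.4667 open 0.569 F [ 0.2 -0.3  0.3] q [-0.75  0.2   0.16  1.87 -0.04  1.08 -0.28]
toolx [-0.001 -0.001 -1.   ] y yaw 107.2 jaw yaw 17.2
to target mm in tool axes [ 0.7 -0.4  0.9]
```

View pics/w6.png

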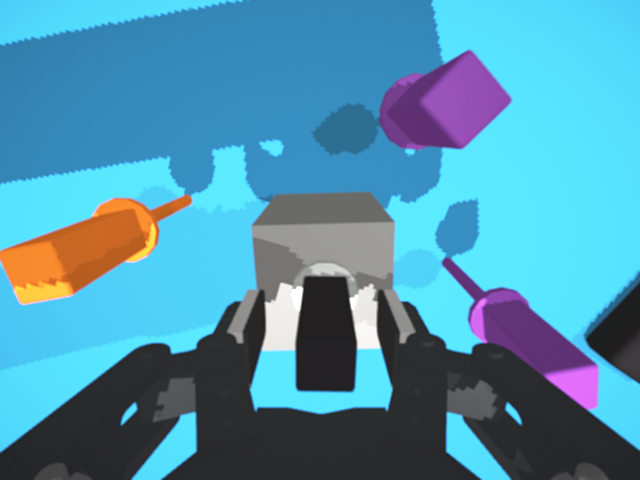

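The handle is between the pads, about 1.5 mm to the right of their midline at (326,335). I'll nudge the tool and close.

```bash
python3 -m inch '[{"x":0,"y":0,"z":1.5,"rx":0,"ry":0,"rz":0},{"x":0,"y":0,"z":0,"rx":0,"ry":0,"rz":0}]'
python3 -m inch '[{"x":0,"y":0,"z":0,"rx":0,"ry":0,"rz":0},{"x":0,"y":0,"z":0,"rx":0,"ry":0,"rz":0},{"x":0,"y":0,"z":0,"rx":0,"ry":0,"rz":0},{"x":0,"y":0,"z":0,"rx":0,"ry":0,"rz":0},{"x":0,"y":0,"z":0,"rx":0,"ry":0,"rz":0},{"x":0,"y":0,"z":0,"rx":0,"ry":0,"rz":0},{"x":0,"y":0,"z":0,"rx":0,"ry":0,"rz":0},{"x":0,"y":0,"z":0,"rx":0,"ry":0,"rz":0}]' 255
python3 -m inch '[{"x":-5,"y":0,"z":0,"rx":0,"ry":0,"rz":0},{"x":-10,"y":0,"z":0,"rx":0,"ry":0,"rz":0},{"x":0,"y":0,"z":0,"rx":0,"ry":0,"rz":0},{"x":0,"y":0,"z":0,"rx":0,"ry":0,"rz":0}]'
python3 -c "
from h import *
s=r.get_state();c=r.capture('wrist');cv2.imwrite('pics/w7.png',c['img'])
rel([.463,.289,.106])"
```

```text
t: 9.63
eef_pos: [0.465, 0.2906, 0.1089]
ee_rot: [-0.106, 0.698, 0.106, 0.7]
wrist_force: [0.6, -0.4, 0.3]
opening: 0.569
t: 10.3
eef_pos: [0.4643, 0.2904, 0.1083]
ee_rot: [-0.106, 0.699, 0.106, 0.7]
wrist_force: [-1.2, -0.1, 5.6]
opening: 0.229
t: 10.63
eef_pos: [0.4641, 0.2902, 0.1229]
ee_rot: [-0.106, 0.699, 0.106, 0.699]
wrist_force: [-0.3, 1.3, -0.9]
opening: 0.225
tcp [0.4638 0.29   0.1225] t 10.6833 open 0.229 F [-0.6  0.1 -1.4] q [-0.75  0.18  0.16  1.85 -0.03  1.11 -0.28]
toolx [ 0.  0. -1.] y yaw 107.3 jaw yaw 17.3
to target mm in tool axes [16.5 -0.7 -1. ]
```

View pics/w7.png

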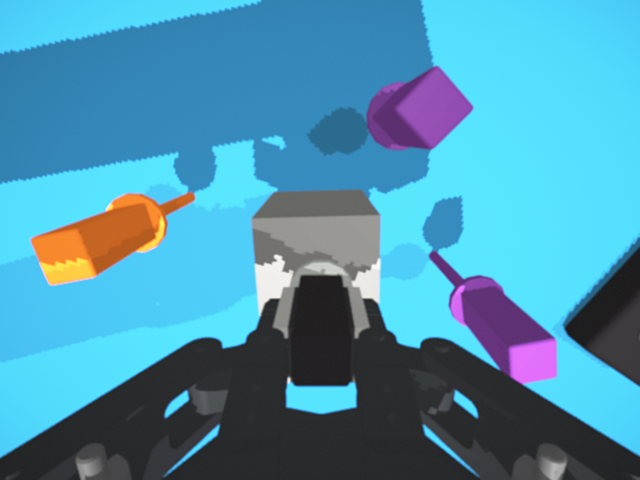

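Gripped: the opening is about 19 mm on a 20 mm handle. The tip is about 97.5 mm below the TCP. Lifting clear.

```bash
python3 -m inch '[{"x":-15,"y":0,"z":0,"rx":0,"ry":0,"rz":0},{"x":-25,"y":0,"z":0,"rx":0,"ry":0,"rz":0},{"x":-30,"y":0,"z":0,"rx":0,"ry":0,"rz":0},{"x":-30,"y":0,"z":0,"rx":0,"ry":0,"rz":0},{"x":-30,"y":0,"z":0,"rx":0,"ry":0,"rz":0},{"x":-25,"y":0,"z":0,"rx":0,"ry":0,"rz":0},{"x":-15,"y":0,"z":0,"rx":0,"ry":0,"rz":0},{"x":0,"y":0,"z":0,"rx":0,"ry":0,"rz":0},{"x":0,"y":0,"z":0,"rx":0,"ry":0,"rz":0}]'
python3 -c "
from h import *
for n in ('wrist','side','top'):
  c=r.capture(n);cv2.imwrite(f'pics/{n}8.png',c['img'])
C=cam(r.capture('side'));T=cam(r.capture('top'));W=cam(r.capture('wrist'),r.get_state())
s,M=tool();
for n,X in (('s',C),('t',T),('w',W)): print(n,[proj(X,s['eef_pos']+M@[d,0,0]).round(1) for d in (.0975,.0175,.0125)])
rel([.5224,-.059,.2925])"
```

```text
t: 11.43
eef_pos: [0.4639, 0.29, 0.2922]
ee_rot: [-0.106, 0.699, 0.106, 0.699]
wrist_force: [0.5, 1.0, -2.2]
opening: 0.225
s [array([346.3, 308.3]), array([347.6, 272.7]), array([347.7, 270.3])]
t [array([200.2, 281. ]), array([192.1, 276.7]), array([191.6, 276.4])]
w [array([320.7, 240.8]), array([320.6, 287.3]), array([320.6, 291.6])]
tcp [0.4633 0.2896 0.2909] t 11.7333 open 0.225 F [ 0.5 -0.  -0.7] q [-0.76  0.08  0.17  1.62 -0.01  1.45 -0.29]
toolx [-0.002 -0.001 -1.   ] y yaw 107.3 jaw yaw 17.3
to target mm in tool axes [  -1.2 -350.5  -47. ]
```

View pics/wrist8.png

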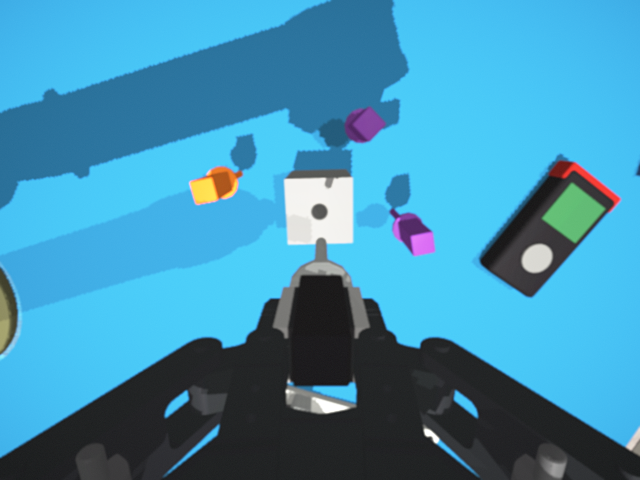

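View pics/side8.png

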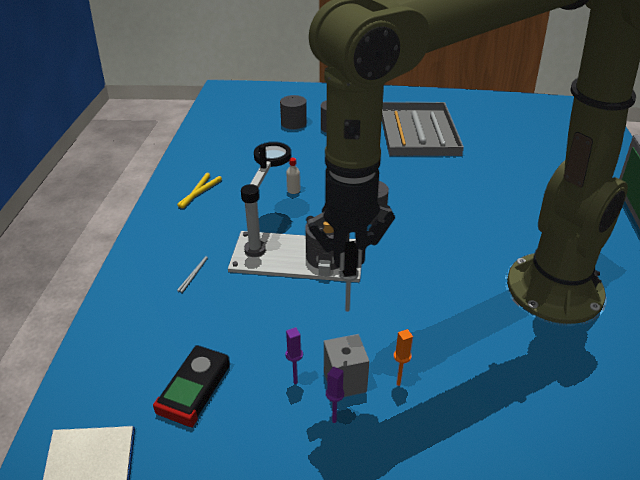

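Wrist view: the rod tip is at (320.5,240), matching the predicted (320.7,240.8), and the empty hole is at (319,211). The side view shows the probe hanging upright, with the look-alikes in place. Moving over the bushing.

```bash
python3 -m inch '[{"x":0,"y":-15,"z":-2,"rx":0,"ry":0,"rz":0},{"x":0,"y":-25,"z":-3,"rx":0,"ry":0,"rz":0},{"x":0,"y":-30,"z":-4,"rx":0,"ry":0,"rz":0},{"x":0,"y":-35,"z":-5,"rx":0,"ry":0,"rz":0},{"x":0,"y":-35,"z":-5,"rx":0,"ry":0,"rz":0},{"x":0,"y":-35,"z":-5,"rx":0,"ry":0,"rz":0},{"x":0,"y":-35,"z":-5,"rx":0,"ry":0,"rz":0},{"x":0,"y":-35,"z":-5,"rx":0,"ry":0,"rz":0},{"x":0,"y":-35,"z":-5,"rx":0,"ry":0,"rz":0},{"x":0,"y":-30,"z":-3,"rx":0,"ry":0,"rz":0},{"x":0,"y":-25,"z":-3,"rx":0,"ry":0,"rz":0},{"x":0,"y":-15,"z":-2,"rx":0,"ry":0,"rz":0},{"x":0,"y":0,"z":0,"rx":0,"ry":0,"rz":0},{"x":0,"y":0,"z":0,"rx":0,"ry":0,"rz":0},{"x":0,"y":0,"z":0,"rx":0,"ry":0,"rz":0}]'
python3 -c "
from h import *
from bore import bore
bore('pics/w9.png')
c=r.capture('side');cv2.imwrite('pics/side9.png',c['img'])
rel([.5224,-.059,.2925])"
```

```text
t: 12.98
eef_pos: [0.5224, -0.0576, 0.2921]
ee_rot: [-0.106, 0.699, 0.107, 0.699]
wrist_force: [0.5, 1.5, -0.6]
opening: 0.224
outer 1845.0 fit c [ 0.5221 -0.0583] r 0.0223 px [320.2 218.1]
hole 593.5 fit c [ 0.5222 -0.0589] r 0.0127 px [320.2 218.7]
tcp [ 0.5226 -0.0569  0.2922] t 13.0833 open 0.227 F [ 0.7  0.1 -1.4] q [-0.43  0.02  0.5   1.68 -0.01  1.44  0.37]
toolx [-0.     0.001 -1.   ] y yaw 107.4 jaw yaw 17.4
to target mm in tool axes [-0.3 -2.  -0.8]
```

View pics/w9.png

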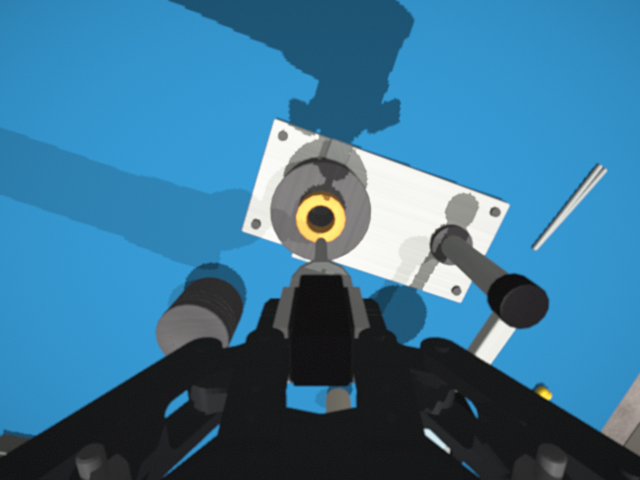

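View pics/side9.png

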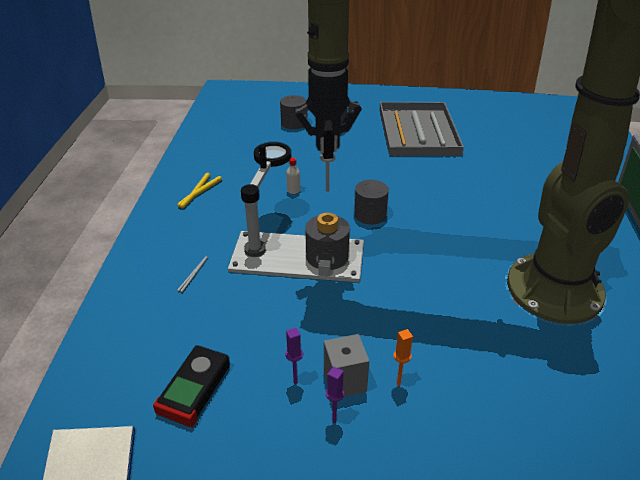

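Over the bushing now. Both wrist fits agree on (0.522,-0.059). I'll correct by 2 mm, descend until the tip is about 10 mm above the mouth, and check in two cameras.

```bash
python3 -m inch '[{"x":5,"y":-2,"z":-0.6,"rx":0,"ry":0,"rz":0},{"x":15,"y":0,"z":0,"rx":0,"ry":0,"rz":0},{"x":20,"y":0,"z":0,"rx":0,"ry":0,"rz":0},{"x":15,"y":0,"z":0,"rx":0,"ry":0,"rz":0},{"x":7,"y":0,"z":0,"rx":0,"ry":0,"rz":0},{"x":0,"y":0,"z":0,"rx":0,"ry":0,"rz":0},{"x":0,"y":0,"z":0,"rx":0,"ry":0,"rz":0},{"x":0,"y":0,"z":0,"rx":0,"ry":0,"rz":0}]'
python3 -c "
from h import *
from bore import bore
bore('pics/w10.png')
c=r.capture('side');im=c['img'];cv2.imwrite('pics/s10c.png',cv2.resize(im[140:280,270:390],None,fx=4.2,fy=4.2,interpolation=2))
cw=cv2.imread('pics/w10.png')[160:300,250:390];cv2.imwrite('pics/w10c.png',cv2.resize(cw,None,fx=4.2,fy=4.2,interpolation=2))
C=cam(c);s,M=tool();print(proj(C,s['eef_pos']+M@[.0975,0,0]),proj(C,[.5222,-.059,.12]))
rel([.5222,-.059,.2325])"
```

```text
t: 13.75
eef_pos: [0.5234, -0.0602, 0.2314]
ee_rot: [-0.106, 0.698, 0.106, 0.7]
wrist_force: [0.1, -0.1, -0.2]
opening: 0.228
outer 1632.5 fit c [ 0.5221 -0.0588] r 0.0193 px [319.5 232.2]
[325.99033672 211.32530356] [326.5859323  216.82671565]
tcp [ 0.5235 -0.0603  0.2315] t 13.85 open 0.229 F [ 1.   0.  -0.4] q [-0.42  0.05  0.5   1.77 -0.03  1.32  0.39]
toolx [ 0.002  0.    -1.   ] y yaw 107.3 jaw yaw 17.3
to target mm in tool axes [-1.   1.6 -0.8]
```

View pics/w10c.png

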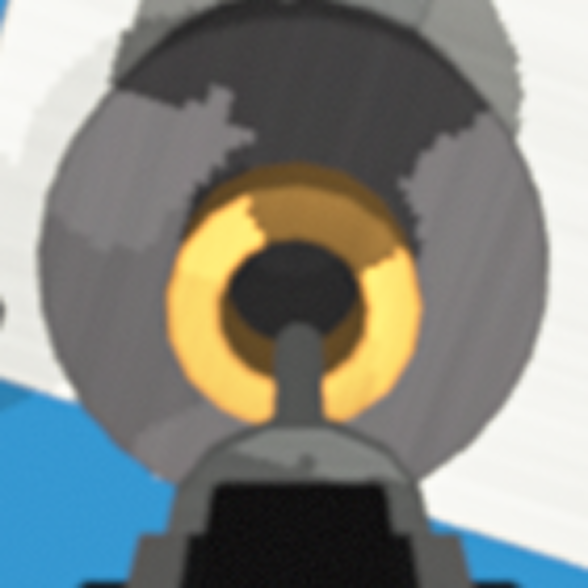

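View pics/s10c.png

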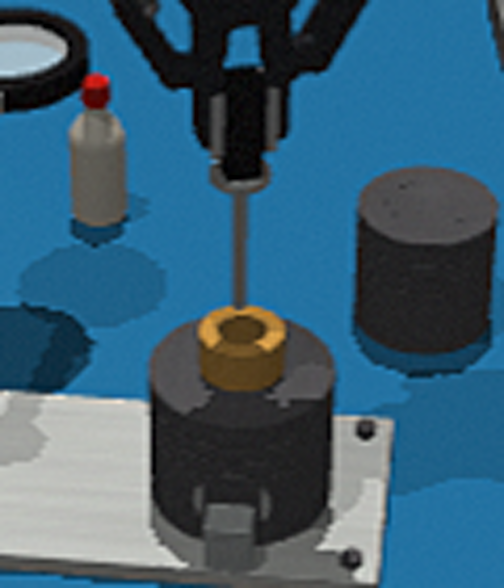

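Wrist crop: the rod tip is at crop x 298 against a ring centre of 294. Side crop: the rod is at 239 against a mouth centre of 242.5. Both agree with the TCP reading that the probe is 1–1.6 mm off, so I'll correct that before entering.

```bash
python3 -m inch '[{"x":0,"y":1.5,"z":-1,"rx":0,"ry":0,"rz":0},{"x":0,"y":0,"z":0,"rx":0,"ry":0,"rz":0},{"x":0,"y":0,"z":0,"rx":0,"ry":0,"rz":0}]'
python3 -c "
from h import *
P=[];A=[]
for i in range(6):
  s=r.get_state();c=r.capture('wrist');P.append(s['eef_pos']);A.append(R.from_quat(s['ee_rot']).as_matrix()[:,0])
im=c['img'];C=cam(c,s)
print(np.mean(P,0).round(4),np.std(P,0).round(4),np.mean(A,0).round(4))
cv2.imwrite('pics/w11c.png',cv2.resize(im[190:270,270:370],None,fx=6,fy=6,interpolation=2))
m=np.mean(P,0);ax=np.mean(A,0)
print('tip',proj(C,m+ax*.0975),'bore',proj(C,[.5222,-.059,.12]),'axis@tip',proj(C,[.5222,-.059,m[2]-.0975]))
c=r.capture('side');im=c['img'];cv2.imwrite('pics/s11c.png',cv2.resize(im[180:250,290:370],None,fx=8,fy=8,interpolation=2))
rel([.5222,-.059,.2325])"
```

```text
t: 14.1
eef_pos: [0.5215, -0.0591, 0.2307]
ee_rot: [-0.106, 0.699, 0.106, 0.699]
wrist_force: [0.6, 0.6, -1.0]
opening: 0.228
[ 0.5214 -0.0592  0.2305] [0.     0.     0.0001] [ 3.e-04  1.e-04 -1.e+00]
tip [320.78121871 240.8356822 ] bore [321.77872391 235.92659227] axis@tip [321.82691123 240.92556838]
tcp [ 0.5214 -0.0592  0.2303] t 14.45 open 0.219 F [-0.2  0.4 -1. ] q [-0.42  0.05  0.5   1.78 -0.02  1.32  0.39]
toolx [ 0.  0. -1.] y yaw 107.3 jaw yaw 17.3
to target mm in tool axes [-2.2 -0.   0.9]
```

View pics/w11c.png

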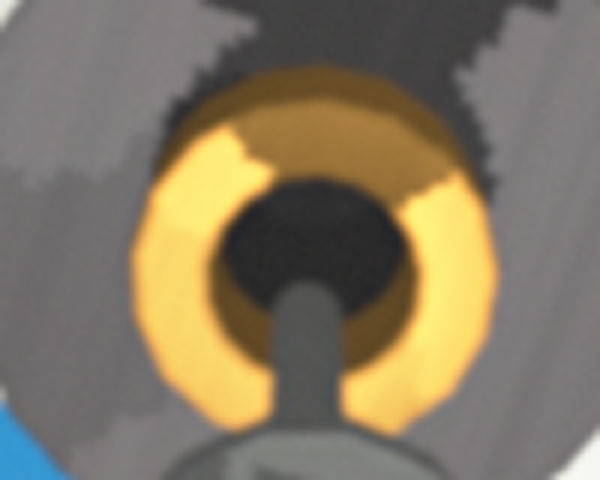

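View pics/s11c.png

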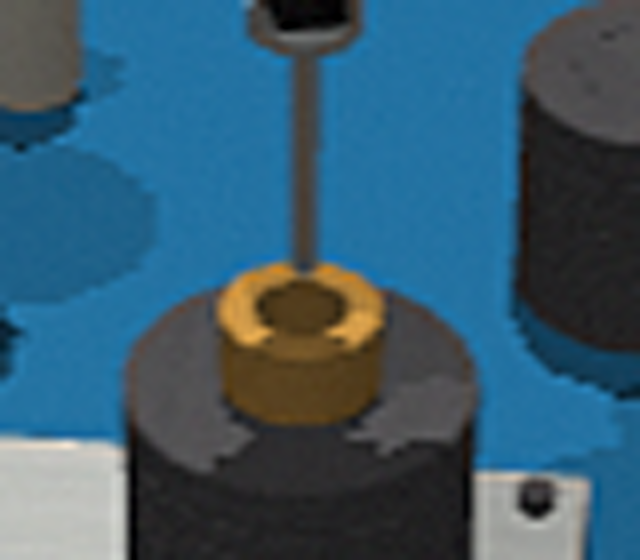

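Remaining offset is about 0.8 mm along tool z; the wrist and side views agree. I'll correct it and descend partway.

```bash
python3 -m inch '[{"x":0,"y":0,"z":0.8,"rx":0,"ry":0,"rz":0},{"x":0,"y":0,"z":0,"rx":0,"ry":0,"rz":0},{"x":5,"y":0,"z":0,"rx":0,"ry":0,"rz":0},{"x":8,"y":0,"z":0,"rx":0,"ry":0,"rz":0},{"x":8,"y":0,"z":0,"rx":0,"ry":0,"rz":0},{"x":8,"y":0,"z":0,"rx":0,"ry":0,"rz":0},{"x":8,"y":0,"z":0,"rx":0,"ry":0,"rz":0},{"x":3,"y":0,"z":0,"rx":0,"ry":0,"rz":0},{"x":0,"y":0,"z":0,"rx":0,"ry":0,"rz":0},{"x":0,"y":0,"z":0,"rx":0,"ry":0,"rz":0}]'
python3 -c "
from h import *
s=r.get_state();c=r.capture('wrist');im=c['img'];C=cam(c,s)
cv2.imwrite('pics/w12c.png',cv2.resize(im[190:320,250:390],None,fx=4.2,fy=4.2,interpolation=2))
print('bore',proj(C,[.5222,-.059,.12]))
c=r.capture('side');im=c['img'];cv2.imwrite('pics/s12c.png',cv2.resize(im[180:250,290:370],None,fx=8,fy=8,interpolation=2))
rel([.5222,-.059,.1528])"
```

```text
t: 15.28
eef_pos: [0.5221, -0.059, 0.1901]
ee_rot: [-0.106, 0.699, 0.106, 0.699]
wrist_force: [-0.7, 0.1, -1.0]
opening: 0.225
bore [320.81359411 253.22814787]
tcp [ 0.5225 -0.059   0.1908] t 15.3833 open 0.225 F [ 0.5  0.6 -1.3] q [-0.41  0.08  0.5   1.83 -0.04  1.24  0.4 ]
toolx [ 0.001  0.    -1.   ] y yaw 107.3 jaw yaw 17.3
to target mm in tool axes [38.   0.1 -0.3]
```

View pics/w12c.png

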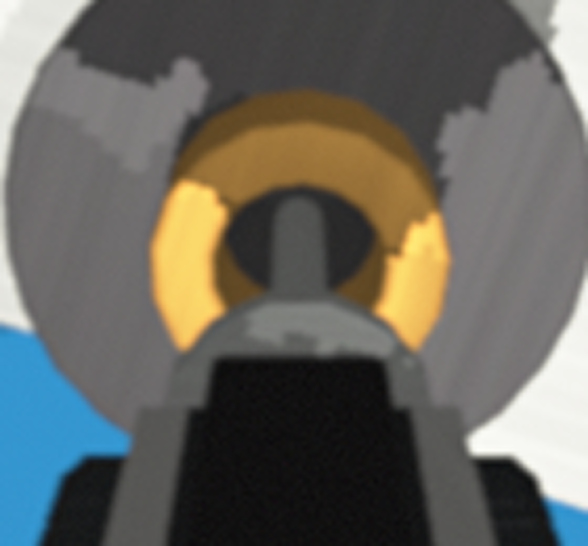

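View pics/s12c.png

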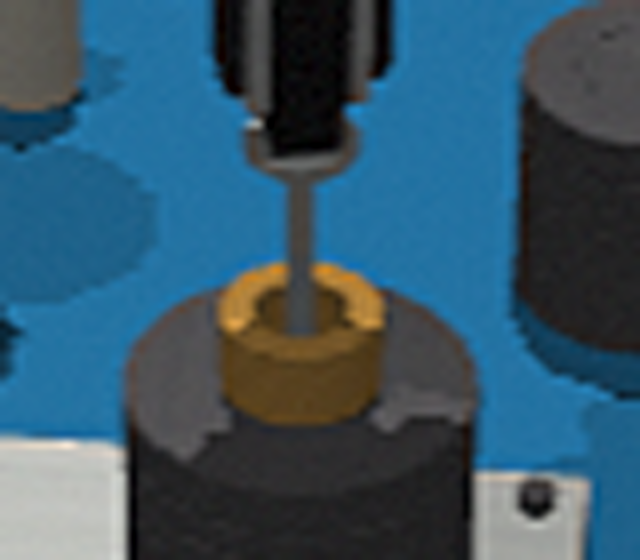

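Both views show the rod centred inside the mouth: wrist 300 against 300, side 300.5 against 301.5. Lowering the remaining 38 mm.

```bash
python3 -m inch '[{"x":5,"y":0,"z":0,"rx":0,"ry":0,"rz":0},{"x":8,"y":0,"z":0,"rx":0,"ry":0,"rz":0},{"x":8,"y":0,"z":0,"rx":0,"ry":0,"rz":0},{"x":8,"y":0,"z":0,"rx":0,"ry":0,"rz":0},{"x":6,"y":0,"z":0,"rx":0,"ry":0,"rz":0},{"x":2.5,"y":0,"z":0,"rx":0,"ry":0,"rz":0},{"x":0,"y":0,"z":0,"rx":0,"ry":0,"rz":0},{"x":0,"y":0,"z":0,"rx":0,"ry":0,"rz":0},{"x":0,"y":0,"z":0,"rx":0,"ry":0,"rz":0}]'
python3 -c "
from h import *
s=r.get_state();c=r.capture('wrist');im=c['img'];cv2.imwrite('pics/w13.png',im)
c=r.capture('side');im=c['img'];cv2.imwrite('pics/s13.png',im);cv2.imwrite('pics/s13c.png',cv2.resize(im[180:250,290:370],None,fx=8,fy=8,interpolation=2))
c2=r.capture('top');cv2.imwrite('pics/t13.png',c2['img'])
S=cam(c);print('mouth',proj(S,[.5222,-.059,.12]),'collar',proj(S,[.5222,-.059,.135]),proj(S,[.5222,-.059,.14]))
rel([.5222,-.059,.1528])"
```

```text
t: 16.13
eef_pos: [0.5225, -0.059, 0.1532]
ee_rot: [-0.106, 0.699, 0.106, 0.699]
wrist_force: [1.0, 0.4, -0.6]
opening: 0.222
mouth [326.5859323  216.82671565] collar [326.62637538 211.32987382] [326.63994517 209.4805712 ]
tcp [ 0.5225 -0.059   0.1533] t 16.2833 open 0.228 F [ 0.8  0.1 -1.1] q [-0.41  0.11  0.5   1.88 -0.06  1.17  0.42]
toolx [ 0.001  0.    -1.   ] y yaw 107.3 jaw yaw 17.3
to target mm in tool axes [ 0.5  0.1 -0.3]
```

View pics/s13c.png

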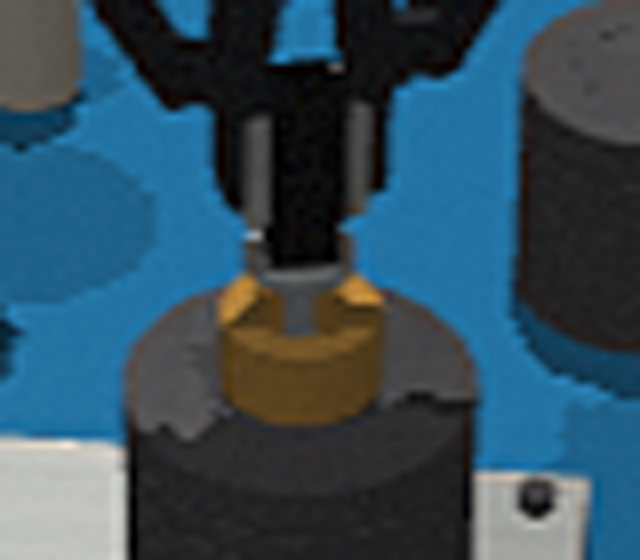

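View pics/w13.png

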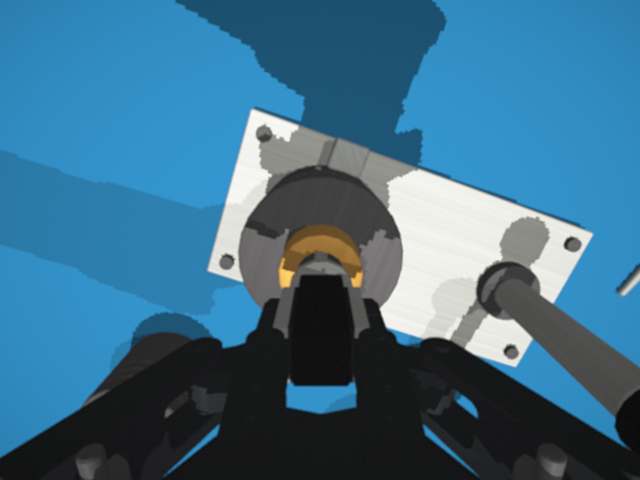

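View pics/t13.png

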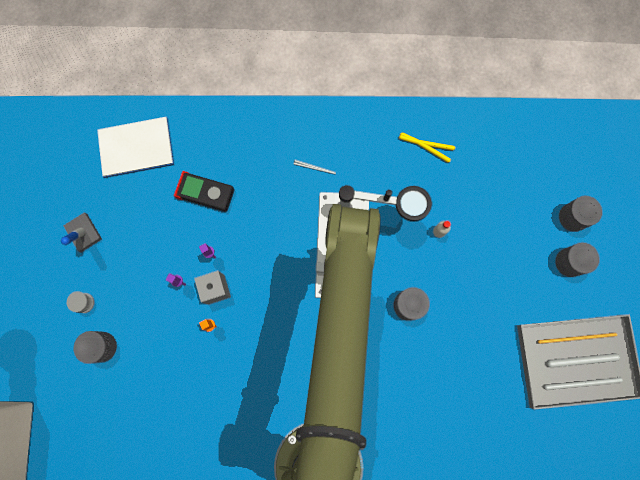

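Checking the fore/aft centring, the collar height and the magnifier angle more carefully.

```bash
python3 - <<'E'
from h import *
c=r.capture('wrist');st=r.get_state();T=cam(r.capture('top'))
def W(p): 
    return cam(c,{'ee_rot':R.from_matrix(Mx).as_quat(),'eef_pos':p})
s,M=tool();Mx=M
for n,p in (('w8',[.4636,.2898,.2915]),('w11',[.5214,-.0592,.2305]),('w10',[.5235,-.0603,.2315])):
    C=W(np.array(p)); print(n,'far edge of tip pred row',[proj(C,np.array(p)+M@[d,.004,0])[1].round(1) for d in (.0965,.0975,.0985)])
im=cv2.imread('pics/wrist8.png').astype(int);print('w8 rows',[(y,im[y,316:326].mean(0).round().tolist()) for y in range(232,246)])
im=cv2.imread('pics/w11c.png').astype(int);print('w11',[(round(190+y/6-.4,1),int(im[y,295:320].mean())) for y in range(264,300,3)])
im=cv2.imread('pics/w10.png').astype(int);print('w10',[(y,int(im[y,319:323].mean())) for y in range(230,246)])
h=plane(T,(346.7,193.2),.185)[:2];q=plane(T,(414,203),.183)[:2]
v=q-h;print('head',q,'dist',np.linalg.norm(v),'angle',np.degrees(np.arctan2(v[1],v[0]))%360-178.4)
E
python3 -c "
import cv2
cv2.imwrite('pics/s13d.png',cv2.resize(cv2.imread('pics/s13.png')[200:236,310:346]*1,None,fx=16,fy=16,interpolation=0))"
```

```text
w8 far edge of tip pred row [np.float64(235.7), np.float64(235.3), np.float64(235.0)]
w11 far edge of tip pred row [np.float64(235.7), np.float64(235.3), np.float64(235.0)]
w10 far edge of tip pred row [np.float64(235.7), np.float64(235.3), np.float64(235.0)]
w8 rows [(232, [241.0, 244.0, 245.0]), (233, [241.0, 244.0, 245.0]), (234, [242.0, 244.0, 245.0]), (235, [242.0, 245.0, 246.0]), (236, [239.0, 243.0, 244.0]), (237, [217.0, 222.0, 223.0]), (238, [175.0, 180.0, 180.0]), (239, [143.0, 147.0, 147.0]), (240, [128.0, 130.0, 130.0]), (241, [121.0, 124.0, 123.0]), (242, [119.0, 122.0, 121.0]), (243, [118.0, 120.0, 118.0]), (244, [118.0, 119.0, 116.0]), (245, [118.0, 118.0, 115.0])]
w11 [(233.6, 42), (234.1, 42), (234.6, 41), (235.1, 43), (235.6, 45), (236.1, 52), (236.6, 61), (237.1, 71), (237.6, 76), (238.1, 81), (238.6, 83), (239.1, 83)]
w10 [(230, 43), (231, 42), (232, 43), (233, 43), (234, 41), (235, 41), (236, 52), (237, 70), (238, 81), (239, 83), (240, 83), (241, 83), (242, 83), (243, 83), (244, 84), (245, 83)]
head [ 0.66618802 -0.23244879] dist 0.16961114789439652 angle 83.80003463478116
```

View pics/s13d.png

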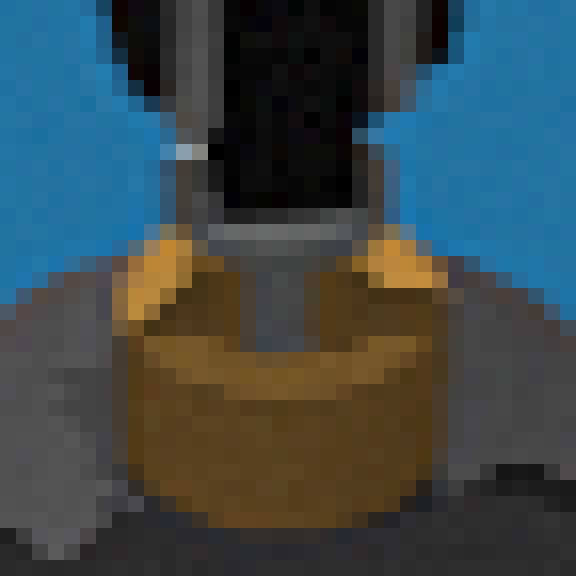

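The magnifier sits at about 84°. The rod's far edge in the wrist view is 1.5 px low, and the side view hints the same way, so the probe is about 1 mm off along tool −y and slightly high. Applying a fine trim.

```bash
python3 -m inch '[{"x":0.7,"y":1,"z":0,"rx":0,"ry":0,"rz":0},{"x":0,"y":0,"z":0,"rx":0,"ry":0,"rz":0},{"x":0,"y":0,"z":0,"rx":0,"ry":0,"rz":0},{"x":0,"y":0,"z":0,"rx":0,"ry":0,"rz":0},{"x":0,"y":0,"z":0,"rx":0,"ry":0,"rz":0},{"x":0,"y":0,"z":0,"rx":0,"ry":0,"rz":0}]'
python3 - <<'E'
from h import *
c=r.capture('side');cv2.imwrite('pics/s14d.png',cv2.resize(c['img'][200:236,310:346],None,fx=16,fy=16,interpolation=0))
rel([.5222,-.059,.1528])
print(np.abs(r.get_state()['joint_velocities']).max())
E
```

```text
t: 16.88
eef_pos: [0.5219, -0.058, 0.1521]
ee_rot: [-0.106, 0.699, 0.106, 0.699]
wrist_force: [0.1, -0.6, -0.6]
opening: 0.228
tcp [ 0.5219 -0.058   0.1522] t 16.9333 open 0.225 F [-0.4 -0.2  0.1] q [-0.41  0.11  0.5   1.88 -0.06  1.16  0.42]
toolx [ 0.  0. -1.] y yaw 107.3 jaw yaw 17.3
to target mm in tool axes [-0.6 -1.1  0. ]
0.0013335430014901936
```

View pics/s14d.png

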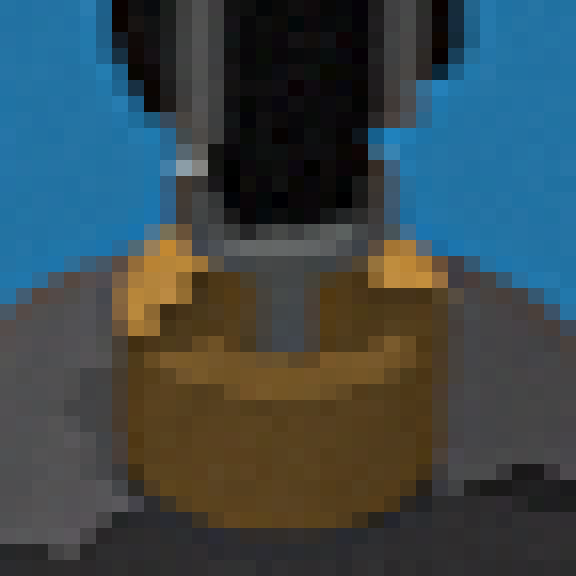

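The rod is centred in the bore (crop x 287 against a bushing centre of about 287). The arm is still and wrist forces are within noise, so I'm handing in.

```bash
python3 -c "
from workcell import r
print(r.job_done())"
```

```text
the job is handed in; nothing more can be done
None
```

I pushed the magnifier arm aside, lifted the black-handled probe out of its rest, and lowered its rod into the guide bushing. I handed in with the probe still gripped, at about 17 s on the clock.

What the last checks showed:
- **Magnifier:** it sits about 84° to the fixture's −y side, measured in the top view (60° needed).
- **Centring:** the wrist and side views put the rod within about 1 mm of the bore centre. The wrist view had shown a fore/aft offset of about 1 mm, so I trimmed that at the end. After the trim I rechecked only in the side view, which barely shows fore/aft.
- **Stillness:** the tool was vertical, the arm was still, and wrist forces were within noise (about 1 N). I saw no sign of contact during the descent.
- **Collar height:** the arm's own position reading puts the collar's underside about 14.4 mm above the mouth. The coarser side picture suggested about 17 mm just before I lowered it the last 0.7 mm. The two do not fully agree.
- **Other objects:** in the last top picture, taken just before the final trim, the other things on the bench were where they started, including the orange and purple look-alikes.

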